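# Unstack the head plates onto their posts for tacking

### The arm

A 6-joint arm with a two-finger parallel gripper is mounted at the origin on the work surface. World frame = base frame: x ahead of the robot, y to its left, z up, the work surface at z = 0. Lengths are in m, angles in rad, forces in N, time in s.
With the tool pointing down it reaches from about 0.325 to 0.775 m from the base axis. Payload 5.5 kg.
Tool frame: the origin (TCP) lies between the finger pads; the fingertips stand 8 mm ahead of it and the grasp point (between the pads) lies 11 mm behind it (tcp_to_tips is the distance from the TCP to the fingertips, in m); z points along the fingers, y is the line along which they close (so a half turn about z gives the same grasp; the last joint's range is limited). The gripper opens to 88 mm and grips with 3 to 60 N. Pads are 20 mm wide; open, the fingers measure 115 mm over their backs; the gripper's body (75 mm by 178 mm) begins 61 mm behind the grasp point.
Start: joints at [-1.376, 0.091, 1.231, -0, 1.82, -0.057], TCP at [0.149, -0.581, 0.231] pointing down, gripper open.
Joint ranges: [-2.87, 2.87], [-0.86, 2.18], [0.17, 2.46], [-1.51, 4.65], [0.06, 2.69], [-2.65, 2.65]. Speed limits (rad/s): [2.57, 2.57, 3.01, 3.14, 3.14, 3.14].

### API

Orientations are given as a unit quaternion [w, x, y, z].
In Python, from bench import * gives the robot as it stands. Calls block until the motion is done:
- move_to(position, orientation): joint-space move of the TCP to a pose.
- move_l(position, speed=0.15, orientation=None): straight line of the TCP; orientation=None keeps the orientation; speed is the mean speed in m/s.
- movej(angles): joint-space move.
- gripper_open() and close(): open the fingers fully, or close them until they stop; the grip force is fixed at half the most.
- hold(seconds).
- inverse_kinematics(position, orientation): joint angles nearest the present ones, or None.
- state(): the state.
- get_image(name): name is "side" or "top" or "wrist"; returns a dict with "frame" (400x640x3 uint8, blue, green, red), "depth" (400x640 float32, m along the optical axis (not along the pixel's ray), 0 where there is no reading), "camera_matrix" (3x3 intrinsics, pixels), "k1" (the pictures are not rectified: a ray, as slopes to the right and down, at radius r is drawn at 1 + k1 r^2 times it, then the intrinsics apply), "view" (4x4, takes a point from world to camera coordinates). Camera axes: x right, y up, looking along -z (the intrinsics and any distortion apply to the point x, -y, -z); pixel columns grow to the right and rows downward; lengths in m; the calibration is good to about 2 mm. A picture is of the moment at which its call begins.
A pose or a line that the arm cannot do raises IKError and nothing moves.
- job_done(): hands the job in; it is judged then, once.
The state is a dict: "time": time; "joint_pos": joint angles; "dq": joint speeds; "joint_torque": joint torques, N m; "ee_pos": TCP position; "ee_rot": TCP orientation; "ft_force": force on the tool from outside, world axes, zero at the start; "moment": the same for the moment, N m; "finger_gap": finger opening in m; "finger_force": force on a finger pad.
Only numpy, scipy, OpenCV 4.12 (cv2) and the standard library are available. Lean on these libraries where they do the work, as an engineer would, in place of code of your own. Each camera call takes 0.05 s, during which the arm holds its last target. There are 200 camera calls.

### The job

Fit up the four stub posts for tack welding: take the stack of head plates apart from the top down and lay each plate straight onto the post it belongs to, without letting any plate drop to the table - the small round one on the small pipe, the square one on the square tube, the large round one on the large pipe and the rectangular one on the I-beam. Each plate must end up lying flat and centred on the end of its post, the square one turned in line with the sides of its tube and the rectangular one with its long side along the beam's depth (flange to flange), all let go and at rest.

Things in the scene. Friction and masses are not known exactly. Their poses are not given: they have to be found in the camera images.
- small_round_plate: Loose steel head plate, 12 mm thick; its origin is the centre of its underside, z up through the plate. A disc 38 mm in diameter, bright silvery steel with three small dark bolt holes, about 0.11 kg. At the start it is the top plate of the stack, on the square plate.
- square_plate: Loose steel head plate, 12 mm thick; its origin is the centre of its underside, z up through the plate. A square 46 x 46 mm in dark red-brown primer with a dark bolt hole in each corner, about 0.19 kg; x and y run along its sides. At the start second from the top of the stack, on the large round plate.
- large_round_plate: Loose steel head plate, 12 mm thick; its origin is the centre of its underside, z up through the plate. A disc 60 mm in diameter in light grey primer with four small dark bolt holes, about 0.26 kg. At the start third from the top, on the rectangular plate.
- rect_plate: Loose steel head plate, 12 mm thick; its origin is the centre of its underside, z up through the plate. A rectangle 104 mm along its x and 62 mm along its y, bare dark mill-scale steel with a bolt hole in each corner, about 0.6 kg. At the start the bottom plate of the stack, lying on the timber bearer.
- bearer: The timber bearer, a fixed pale wooden block 90 mm (its x) by 46 mm (its y) and 45 mm high, that carries the stack; the bottom plate overhangs its two long sides by about 8 mm. Origin: centre of its underside, on the table.
- small_pipe_post: Fixed, standing upright; its origin lies on the table under the middle of the section, its z axis points up the section. A stub of round steel pipe, 21 mm outside diameter, open at the top, welded to a bolted-down foot plate 70 x 70 x 8 mm; the pipe's top rim is 70 mm above the table.
- square_tube_post: Fixed, standing upright; its origin lies on the table under the middle of the section, its z axis points up the section. A stub of square steel tube, 30 x 30 mm, open at the top, on a bolted-down foot plate 70 x 70 x 8 mm; x and y run along the tube's sides; its top rim is 90 mm above the table.
- large_pipe_post: Fixed, standing upright; its origin lies on the table under the middle of the section, its z axis points up the section. A stub of round steel pipe, 42 mm outside diameter, open at the top, on a bolted-down foot plate 84 x 84 x 8 mm; the pipe's top rim is 80 mm above the table.
- beam_post: Fixed, standing upright; its origin lies on the table under the middle of the section, its z axis points up the section. A stub of steel I-beam, 80 mm deep along its x (two flanges 46 mm wide joined by a thin web along x), on a bolted-down foot plate 112 mm (x) by 76 mm (y), 8 mm thick; its top end is 60 mm above the table.
Mind the look-alikes: they are no part of the job. What is shaped like the rect_plate but blue or white is not meant.

How it is judged:
On the way, in this order (a step that is already met when the one before it is completed fails the run):
1. The small round plate on the small pipe post, centred, flat and let go (horizontal distance between small_round_plate and small_pipe_post below 0.008 m and z of small_round_plate in the frame of small_pipe_post between 0.066 and 0.074 m and angle between small_round_plate's own z axis and vertical below 0.08 rad and contact force between the fingers and small_round_plate below 0.05 N and linear speed of small_round_plate below 0.02 m/s), for 0.2 s.
2. The square plate on the square tube post, centred, flat and let go (horizontal distance between square_plate and square_tube_post below 0.008 m and z of square_plate in the frame of square_tube_post between 0.086 and 0.094 m and angle between square_plate's own z axis and vertical below 0.08 rad and (angle between the x axis of square_plate and the x axis of square_tube_post, either way round below 0.2 rad or angle between the x axis of square_plate and the y axis of square_tube_post, either way round below 0.2 rad) and contact force between the fingers and square_plate below 0.05 N and linear speed of square_plate below 0.02 m/s), for 0.2 s.
3. The large round plate on the large pipe post, centred, flat and let go (horizontal distance between large_round_plate and large_pipe_post below 0.01 m and z of large_round_plate in the frame of large_pipe_post between 0.076 and 0.084 m and angle between large_round_plate's own z axis and vertical below 0.08 rad and contact force between the fingers and large_round_plate below 0.05 N and linear speed of large_round_plate below 0.02 m/s), for 0.2 s.
4. The rectangular plate on the I-beam post, centred, flat and let go (horizontal distance between rect_plate and beam_post below 0.01 m and z of rect_plate in the frame of beam_post between 0.056 and 0.064 m and angle between rect_plate's own z axis and vertical below 0.08 rad and angle between the x axis of rect_plate and the x axis of beam_post, either way round below 0.2 rad and contact force between the fingers and rect_plate below 0.05 N and linear speed of rect_plate below 0.02 m/s), for 0.2 s.
At the end, for the whole second after the job is handed in: In this order, each plate flat (0.08 rad) on its own post's end, height within 4 mm, at rest; small round and square plates centred within 8 mm, the others 10 mm; square sides in line with the tube, rectangle's long side along the beam's depth, within 0.2 rad (horizontal distance between small_round_plate and small_pipe_post below 0.008 m and z of small_round_plate in the frame of small_pipe_post between 0.066 and 0.074 m and angle between each of small_round_plate, square_plate, large_round_plate, rect_plate's own z axis and vertical below 0.08 rad and linear speed of each of small_round_plate, square_plate, large_round_plate, rect_plate below 0.01 m/s and horizontal distance between square_plate and square_tube_post below 0.008 m and z of square_plate in the frame of square_tube_post between 0.086 and 0.094 m and (angle between the x axis of square_plate and the x axis of square_tube_post, either way round below 0.2 rad or angle between the x axis of square_plate and the y axis of square_tube_post, either way round below 0.2 rad) and horizontal distance between large_round_plate and large_pipe_post below 0.01 m and z of large_round_plate in the frame of large_pipe_post between 0.076 and 0.084 m and horizontal distance between rect_plate and beam_post below 0.01 m and z of rect_plate in the frame of beam_post between 0.056 and 0.064 m and angle between the x axis of rect_plate and the x axis of beam_post, either way round below 0.2 rad); the robot touches nothing.
It fails at once if a plate drops to the table (height (world z) of any of small_round_plate, square_plate, large_round_plate, rect_plate below 0.025 m).
It also fails if it takes over 120 s, if anything falls off the work surface, if the arm or the gripper's body presses on something with over 40 N, if the wrist force passes 120 N, or if a joint passes its speed limit or range.

## Working session

There is one attempt and no reset: what is moved stays moved. The work goes in short steps, each a Python script; the robot and the scene stay as the last script left them, time stands still between calls to the robot, and variables do not carry over. Pictures are saved under pics/ and viewed, at most 14 in all, crops included, and the job is handed in when it is done.

```bash
mkdir -p pics; ls; python3 - <<'E'
from bench import *
import cv2,numpy as np
for n in("top","side"):
    g=get_image(n);cv2.imwrite(f"pics/{n}0.png",g["frame"]);np.savez(f"pics/{n}0.npz",**g)
    print(n,g["camera_matrix"],g["k1"],g["view"])
E
```

```text
pics
top [[470.31637365   0.         323.26593993]
 [  0.         470.31637365 209.39376265]
 [  0.           0.           1.        ]] -0.052943820485795254 [[-0.02475903 -0.9993599  -0.02582192 -0.04136783]
 [ 0.9920249  -0.02775411  0.12294838 -0.52802741]
 [-0.12358635 -0.02257191  0.99207708 -1.10294528]
 [ 0.          0.          0.          1.        ]]
side [[406.85112172   0.         322.06230169]
 [  0.         406.85112172 196.16776442]
 [  0.           0.           1.        ]] 0.016214201206776004 [[ 0.91860831 -0.39513172 -0.00545027 -0.4774007 ]
 [ 0.30294657  0.69530495  0.65174719 -0.13947664]
 [-0.25373639 -0.60035152  0.7584167  -0.90367042]
 [ 0.          0.          0.          1.        ]]
```

View pics/top0.png

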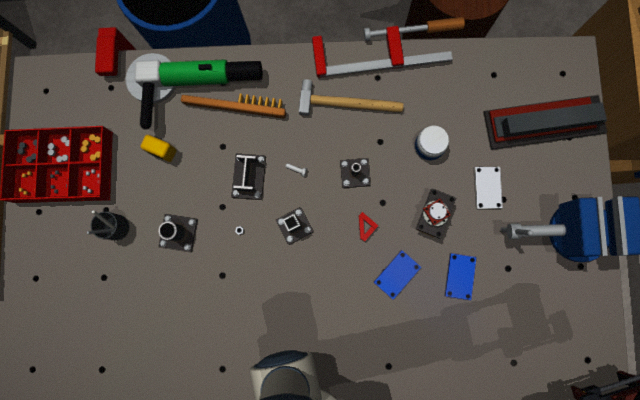

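View pics/side0.png

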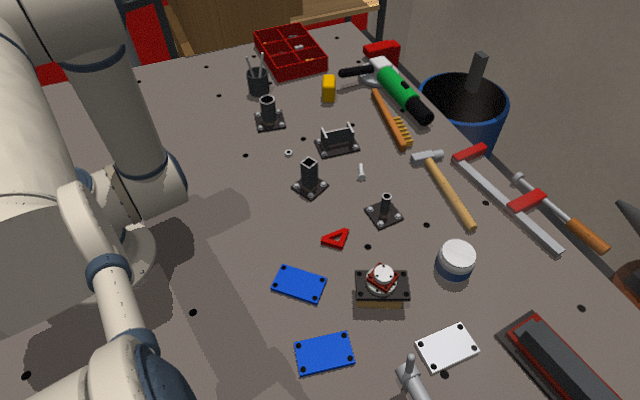

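Candidates for the rect plate and stack in the top view are the stack at (437,213), blue plates at (398,273) and (460,276), and a white plate at (487,187). I choose the dark plate with the red and silver plates on top. Posts: small pipe (355,170), square tube (293,223), large pipe (175,232), I-beam (247,175). The white tin (432,140) and the pen pot (108,225) look like rounds or pipes but aren't part of the job.

```bash
cat > h.py <<'E'
import cv2,numpy as np
def cast(g,px,z):
    """pixels (N,2) -> world points on plane z"""
    px=np.asarray(px,float).reshape(-1,1,2)
    u=cv2.undistortPoints(px,g["camera_matrix"],np.array([g["k1"],0,0,0,0.]))[:,0]
    V=np.asarray(g["view"]);R=V[:3,:3];c=-R.T@V[:3,3]
    d=np.c_[u[:,0],-u[:,1],-np.ones(len(u))]@R
    return c+d*((z-c[2])/d[:,2])[:,None]
def cloud(g):
    """world point for each pixel from depth (400,640,3)"""
    D=np.asarray(g["depth"]);yy,xx=np.mgrid[:400,:640]
    u=cv2.undistortPoints(np.c_[xx.ravel(),yy.ravel()].astype(float).reshape(-1,1,2),g["camera_matrix"],np.array([g["k1"],0,0,0,0.]))[:,0]
    V=np.asarray(g["view"]);R=V[:3,:3];c=-R.T@V[:3,3]
    P=(c+(np.c_[u[:,0],-u[:,1],-np.ones(len(u))]*D.reshape(-1,1))@R)
    P[D.ravel()==0]=np.nan
    return P.reshape(400,640,3)
def down(yaw):
    """tool down, finger-closing line (tool y) at angle yaw from world x"""
    from scipy.spatial.transform import Rotation as Ro
    y=np.array([np.cos(yaw),np.sin(yaw),0]);z=np.array([0,0,-1.])
    q=Ro.from_matrix(np.c_[np.cross(y,z),y,z]).as_quat()
    return [q[3],q[0],q[1],q[2]]
E
python3 - <<'E'
from h import *
from bench import *
g=dict(np.load("pics/top0.npz"));P=cloud(g)
for n,px,z,w in[("stack",(437,213),.093,25),("small",(355,168),.07,20),("sq",(291,222),.09,20),("large",(169,230),.08,22),("beam",(247,173),.06,25)]:
    Q=P[px[1]-w:px[1]+w,px[0]-w:px[0]+w].reshape(-1,3);Q=Q[np.isfinite(Q[:,2])]
    s=Q[np.abs(Q[:,2]-z)<.006]
    print(n,cast(g,[px],z)[0].round(3),"maxz",np.percentile(Q[:,2],[50,99]).round(3),"n",len(s),(((s.max(0)+s.min(0))/2).round(3),np.ptp(s,axis=0).round(3)) if len(s) else "")
c=g["frame"][170:260,390:510];cv2.imwrite("pics/crop1.png",cv2.resize(c,None,fx=5,fy=5,interpolation=cv2.INTER_CUBIC))
s=state();print(s["ee_pos"],s["ee_rot"],s["finger_gap"],s["time"])
w=get_image("wrist");V=np.array(w["view"]);print("cam",-V[:3,:3].T@V[:3,3],V[:3,:3],w["camera_matrix"][0],w["k1"])
E
```

```text
stack [ 0.504 -0.315  0.093] maxz [0.004 0.096] n 220 (array([ 0.508, -0.316,  0.093]), array([0.036, 0.037, 0.011]))
small [ 0.618 -0.133  0.07 ] maxz [0.004 0.071] n 69 (array([ 0.621, -0.136,  0.07 ]), array([0.019, 0.019, 0.01 ]))
sq [0.493 0.018 0.09 ] maxz [0.004 0.093] n 178 (array([0.492, 0.018, 0.09 ]), array([0.036, 0.037, 0.009]))
large [0.482 0.304 0.08 ] maxz [0.005 0.083] n 270 (array([0.482, 0.308, 0.08 ]), array([0.04 , 0.043, 0.012]))
beam [0.616 0.124 0.06 ] maxz [0.005 0.062] n 167 (array([0.62 , 0.131, 0.06 ]), array([0.084, 0.054, 0.011]))
[ 0.14943472 -0.58084324  0.22964999] [-8.46957213e-04  9.92084903e-01  1.25566014e-01 -5.56188789e-05] 0.08788480088020979 0.1
cam [ 0.22119057 -0.56157223  0.38365117] [[ 0.24906907 -0.96848234 -0.00255946]
 [ 0.93141813  0.24025957 -0.27337813]
 [ 0.26537682  0.06570611  0.96190324]] [275.52845548   0.         320.23181851] -0.0052396188978008395
```

View pics/crop1.png

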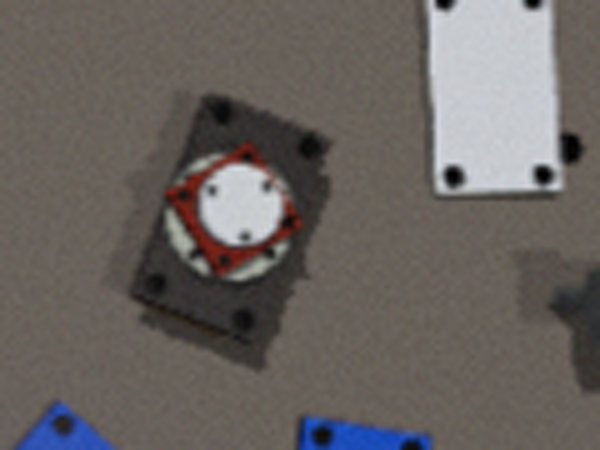

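The crop confirms the stack: dark rect plate, pale disc, red square and silver disc. Next I fly the wrist camera over the posts and finish at the stack.

```bash
cat >> h.py <<'E'
def top_shape(g,c,z,w=.07,tol=.006,box=False):
    """pixels whose depth point lies near height z and near xy c, recast onto plane z -> rect fit"""
    P=cloud(g);m=(np.abs(P[...,2]-z)<tol)&(np.hypot(P[...,0]-c[0],P[...,1]-c[1])<w)
    m=cv2.morphologyEx(m.astype(np.uint8),cv2.MORPH_CLOSE,np.ones((3,3)))
    n,l,st,_=cv2.connectedComponentsWithStats(m)
    yx=np.argwhere(l==1+np.argmax(st[1:,4])) if n>1 else np.zeros((0,2))
    Q=cast(g,yx[:,::-1],z)[:,:2].astype(np.float32)
    r=cv2.minAreaRect(Q*1000);k=cv2.minEnclosingCircle(Q*1000)
    return dict(rect=np.r_[r[0],r[1],r[2]].round(1),circ=np.r_[k[0],2*k[1]].round(1),n=len(Q),mz=float(np.median(P[yx[:,0],yx[:,1],2]).round(4)))
E
python3 - <<'E'
from h import *
from bench import *
for n,p,z in[("small",(.620,-.135),.07),("sq",(.492,.018),.09),("beam",(.62,.13),.06),("large",(.482,.306),.08),("stack",(.507,-.316),.093)]:
    move_to([p[0]-.02,p[1],.23],down(-np.pi/2));hold(.15)
    g=get_image("wrist");np.savez(f"pics/w_{n}.npz",**g);cv2.imwrite(f"pics/w_{n}.png",g["frame"])
    print(n,top_shape(g,p,z))
    t=dict(np.load("pics/top0.npz"));print("   top",top_shape(t,p,z))
print(state()["time"],state()["joint_pos"])
i=[cv2.imread(f"pics/w_{n}.png") for n in("small","sq","beam","stack")]
cv2.imwrite("pics/tour.png",cv2.resize(np.vstack([np.hstack(i[:2]),np.hstack(i[2:])]),(800,500),interpolation=cv2.INTER_AREA))
E
```

```text
small {'rect': array([ 620.3, -132.7,   19.6,   20.9,   89.9]), 'circ': array([ 620.3, -132.7,   21.7]), 'n': 274, 'mz': nan}
   top {'rect': array([ 620.5, -135.7,   18.8,   19.2,   88.1]), 'circ': array([ 620.5, -135.7,   21.4]), 'n': 69, 'mz': 0.0701}
sq {'rect': array([491.8,  20.8,  30.8,  29.9,  26.7]), 'circ': array([491.9,  20.4,  41.5]), 'n': 786, 'mz': nan}
   top {'rect': array([491.9,  18.2,  29.9,  29.7,  25.2]), 'circ': array([492.6,  17.9,  39.3]), 'n': 178, 'mz': 0.0904}
beam {'rect': array([618.8, 134. ,  45.4,  80.4,  84.3]), 'circ': array([618.7, 134. ,  90.4]), 'n': 608, 'mz': nan}
   top {'rect': array([619.3, 131. ,  46. ,  81. ,  83.5]), 'circ': array([620. , 131.4,  91.1]), 'n': 171, 'mz': 0.0594}
large {'rect': array([481.1, 311.2,  41.4,  41.8,  89.9]), 'circ': array([481.3, 311.6,  42.8]), 'n': 1128, 'mz': nan}
   top {'rect': array([481.4, 307.2,  42.9,  39.7,  88.5]), 'circ': array([482.1, 307.2,  45.4]), 'n': 271, 'mz': nan}
stack {'rect': array([ 5.095e+02, -3.150e+02,  3.670e+01,  3.640e+01,  1.000e-01]), 'circ': array([ 509.7, -315.2,   38. ]), 'n': 968, 'mz': nan}
   top {'rect': array([ 508.4, -315.3,   36.4,   36.8,   87. ]), 'circ': array([ 509.1, -315.4,   38.5]), 'n': 223, 'mz': nan}
8.0667 [-6.32975742e-01  3.81386617e-02  1.28697567e+00  7.80896836e-05
  1.81641941e+00  9.36690249e-01]
```

View pics/tour.png

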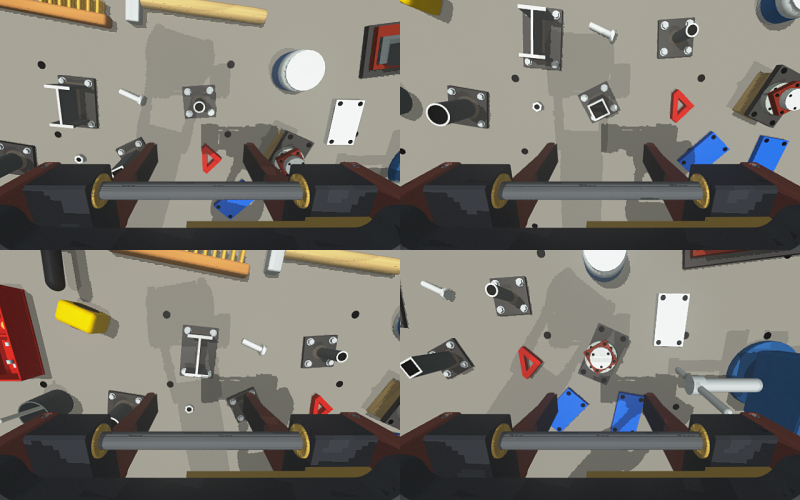

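Heights and sizes all match. Wrist and top fixes of the posts differ by at most 4 mm, so I average them. Now the first plate.

```bash
cat >> h.py <<'E'
POST=dict(small=(.6204,-.1342,.07),sq=(.4919,.0195,.09),large=(.4815,.3093,.08),beam=(.619,.1325,.06))
def pick(c,zbot,yaw,tip=.0025):
    from bench import move_to,move_l,close,hold,state
    q=down(yaw);z=zbot+tip+.008
    move_to([c[0],c[1],z+.07],q);move_l([c[0],c[1],z],.08);hold(.2)
    print("at",np.round(state()["ee_pos"],4),"want z",round(z,4))
    close();hold(.3);s=state();print("gap",s["finger_gap"],"F",s["finger_force"],"t",s["time"])
    move_l([c[0],c[1],z+.1],.1);hold(.1);s=state();print("lifted gap",s["finger_gap"],"ft",np.round(s["ft_force"],1))
def place(c,yaw,tip=.0025,off=(0,0)):
    from bench import move_to,move_l,gripper_open,hold,state
    x,y=c[0]+off[0],c[1]+off[1];z=c[2]+tip+.008
    move_to([x,y,z+.09],down(yaw));move_l([x,y,z+.006],.08);hold(.3)
    f0=state()["ft_force"][2]
    for dz in np.arange(.005,-.0026,-.001):
        move_l([x,y,z+dz],.02);hold(.1);f=state()["ft_force"][2]-f0
        if f>3:break
    print("set dz",round(dz,4),"f",round(f,1),"gap",state()["finger_gap"])
    gripper_open();hold(.3);move_l([x,y,z+.09],.12)
    print("t",state()["time"])
E
python3 - <<'E'
from h import *
from bench import *
c=(.5093,-.3151)
pick(c,.081,-np.pi/2)
g=get_image("wrist");cv2.imwrite("pics/held1.png",g["frame"])
E
```

```text
at [ 0.5096 -0.3153  0.0922] want z 0.0915
gap 0.037357787088852144 F 29.999904334545135 t 10.825
lifted gap 0.03722219021543514 ft [-0.6 -1.4 -1.7]
```

View pics/held1.png

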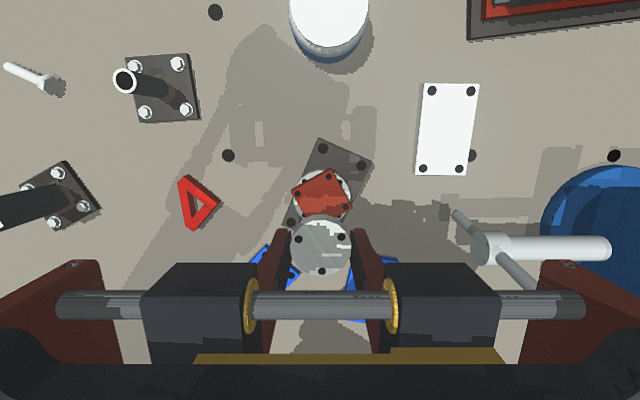

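The small disc is held level between the fingers at (321,245). The red square at (322,195) stays on the stack. Place it, check it, then measure the square plate.

```bash
python3 - <<'E'
from h import *
from bench import *
place(POST["small"],-np.pi/2)
def look(p,n,z,w=.07):
    move_to([p[0]-.02,p[1],.23],down(-np.pi/2));hold(.15)
    g=get_image("wrist");cv2.imwrite(f"pics/{n}.png",g["frame"]);r=top_shape(g,p,z,w);print(n,r);return r,g
look(POST["small"],"p1",.082,.04)
_,g=look((.5093,-.3151),"s2",.081,.04)
hsv=cv2.cvtColor(g["frame"],cv2.COLOR_BGR2HSV);m=(((hsv[...,0]<12)|(hsv[...,0]>170))&(hsv[...,1]>110)).astype(np.uint8)
P=cast(g,np.argwhere(m)[:,::-1],.081);k=np.hypot(P[:,0]-.509,P[:,1]+.315)<.04
print("red",k.sum(),cv2.minAreaRect((P[k,:2]*1000).astype(np.float32)))
i=[cv2.imread(f"pics/{n}.png") for n in("p1","s2")];cv2.imwrite("pics/c2.png",cv2.resize(np.hstack(i)[:220],(800,138),interpolation=cv2.INTER_AREA))
E
```

```text
set dz -0.001 f 7.1 gap 0.03712964437730881
t 19.0583
p1 {'rect': array([ 620.6, -133.1,   36.6,   36.3,    0. ]), 'circ': array([ 620.6, -133.3,   38. ]), 'n': 915, 'mz': nan}
s2 {'rect': array([ 509.1, -315. ,   46.4,   45.9,   29.4]), 'circ': array([ 508.7, -315.1,   63.3]), 'n': 1699, 'mz': nan}
red 1578 ((509.45361328125, -314.6371765136719), (46.365169525146484, 45.716590881347656), 29.571086883544922)
```

View pics/c2.png

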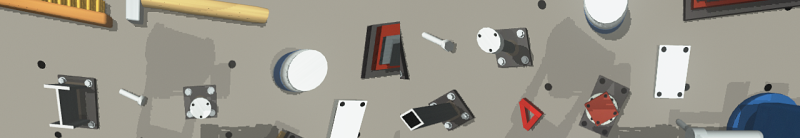

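Small disc is centred within 1 mm on its pipe, and the stack is unchanged. Next, the square plate (sides at 29.5°) onto the tube (sides at 26°).

```bash
cat >> h.py <<'E'
def look(p,n,z,w=.07):
    from bench import move_to,hold,get_image
    move_to([p[0]-.02,p[1],.23],down(-np.pi/2));hold(.15)
    g=get_image("wrist");cv2.imwrite(f"pics/{n}.png",g["frame"]);r=top_shape(g,p,z,w);print(n,r);return g
E
python3 - <<'E'
from h import *
from bench import *
pick((.5092,-.3150),.069,np.radians(29.5-90))
g=state()["finger_gap"]
if abs(g-.046)<.003:
    place(POST["sq"],np.radians(26-90))
    look(POST["sq"],"p2",.102,.05)
    look((.5093,-.3151),"s3",.069,.05)
    i=[cv2.imread(f"pics/{n}.png") for n in("p2","s3")];cv2.imwrite("pics/c3.png",cv2.resize(np.hstack(i)[:240],(800,150),interpolation=cv2.INTER_AREA))
E
```

```text
at [ 0.5095 -0.3152  0.0802] want z 0.0795
gap 0.045524692104344816 F 30.000092089176178 t 23.4667
lifted gap 0.045808856068808815 ft [ 0.9 -1.7 -1.9]
set dz -0.001 f 6.6 gap 0.045820884634448965
t 31.95
p2 {'rect': array([491.2,  20.6,  46.3,  45.8,  25.9]), 'circ': array([491.2,  20.5,  63.2]), 'n': 1963, 'mz': nan}
s3 {'rect': array([ 5.073e+02, -3.152e+02,  5.850e+01,  5.910e+01,  1.000e-01]), 'circ': array([ 507. , -315.3,   59.9]), 'n': 2059, 'mz': nan}
```

View pics/c3.png

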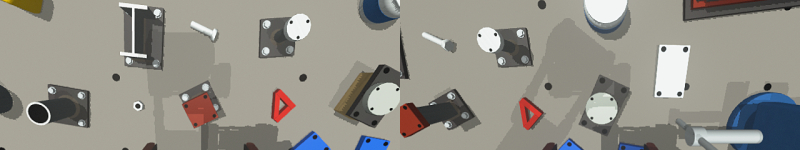

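Square is on its tube, within 1 mm and aligned. The large disc is next, then the rect plate measurement.

```bash
python3 - <<'E'
from h import *
from bench import *
pick((.5073,-.3152),.057,-np.pi/2)
g=state()["finger_gap"]
if abs(g-.060)<.003:
    place(POST["large"],-np.pi/2)
    look(POST["large"],"p3",.092,.05)
    look((.508,-.315),"s4",.057,.075)
    i=[cv2.imread(f"pics/{n}.png") for n in("p3","s4")];cv2.imwrite("pics/c4.png",cv2.resize(np.hstack(i)[:240],(800,150),interpolation=cv2.INTER_AREA))
E
```

```text
at [ 0.5076 -0.3154  0.0682] want z 0.0675
gap 0.05903212709557042 F 30.00008225440979 t 36.6833
lifted gap 0.05896990856974448 ft [-0.2  0.2 -2.6]
set dz -0.001 f 8.6 gap 0.059118547154171974
t 45.9583
p3 {'rect': array([481.6, 310.2,  57.9,  58.2,  90. ]), 'circ': array([481.5, 310.1,  59.8]), 'n': 2413, 'mz': nan}
s4 {'rect': array([ 508.2, -318.8,   61.8,  103.8,   66.5]), 'circ': array([ 508.5, -319. ,  119.1]), 'n': 4472, 'mz': nan}
```

View pics/c4.png

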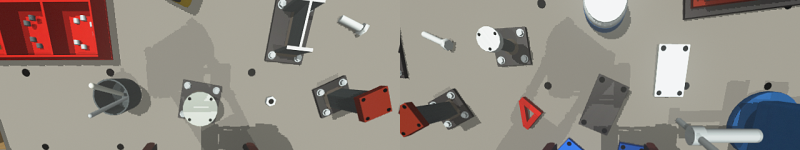

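The large disc is centred too. The rect plate is measured at (508,-319) mm with its short axis at 66.5°, and I'll turn it to the beam's 84°.

```bash
python3 - <<'E'
from h import *
from bench import *
pick((.5083,-.3189),.045,np.radians(66.5-180),tip=-.006)
g=state()["finger_gap"]
if abs(g-.062)<.003:
    place(POST["beam"],np.radians(84-180),tip=-.006)
    look(POST["beam"],"p4",.072,.075)
    g=get_image("top");cv2.imwrite("pics/end.png",g["frame"])
    for n,t,w in(("small",.082,.04),("sq",.102,.05),("large",.092,.05),("beam",.072,.075)):print(n,top_shape(g,POST[n],t,w))
E
```

```text
at [ 0.5086 -0.3191  0.0477] want z 0.047
gap 0.06163979100033462 F 29.999805986881256 t 51.5
lifted gap 0.061947561558988666 ft [-0.1 -0.5 -6.9]
set dz -0.001 f 9.2 gap 0.06162578151325606
t 60.2167
p4 {'rect': array([619.2, 133.2,  61.8, 103.7,  83.9]), 'circ': array([619.5, 133.4, 119.3]), 'n': 4986, 'mz': nan}
small {'rect': array([ 620.3, -136.4,   34.9,   38. ,   88.2]), 'circ': array([ 620.3, -136.1,   38.1]), 'n': 204, 'mz': nan}
sq {'rect': array([491.5,  17.5,  45.9,  45.3,  25.6]), 'circ': array([491.2,  17.1,  62.3]), 'n': 407, 'mz': nan}
large {'rect': array([497.6, 286.5,  30.4,  12.9,  22.6]), 'circ': array([497.3, 287.5,  32. ]), 'n': 60, 'mz': 0.091}
beam {'rect': array([593.9, 132.4,  62.3,  53. ,  82.6]), 'circ': array([593.5, 132.9,  78.8]), 'n': 491, 'mz': nan}
```

View pics/end.png

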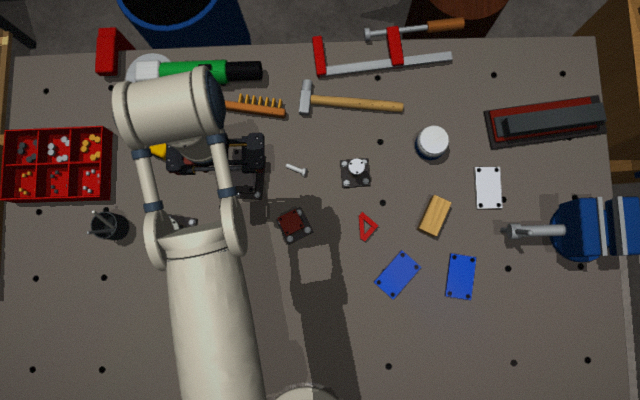

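The top view shows the bare bearer at (435,215), the small disc at (355,170) and the square at (292,222) on their posts. The arm hides the other two, but the wrist views confirmed both centred. Hand in.

```bash
python3 -c "
from bench import *
hold(.5);print(job_done(),state()['time'])"
```

```text
the job is handed in; nothing more can be done
the job is handed in; nothing more can be done
```

All four plates are on their posts, centred to about 1 mm, aligned and released in order by the camera checks; the job was handed in at about 61 s, and the judge gave no verdict.

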